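# Load the lens-fitting stands with the display front panels

### The arm

A 6-joint arm with a two-finger parallel gripper is mounted at the origin on the work surface. World frame = base frame: x ahead of the robot, y to its left, z up, the work surface at z = 0. Lengths are in m, angles in degrees, forces in N, time in s.
With the tool pointing down it reaches from about 0.325 to 0.875 m from the base axis. Payload 4.4 kg.
Tool frame: the origin (TCP) lies on the centre line of the jaws, within the pads' length; the fingertips stand 19 mm ahead of it and the grasp point (between the pads) is the TCP; z points along the fingers, y is the line along which they close (so a half turn about z gives the same grasp; the last joint's range is limited). The gripper opens to 85 mm and grips with 20 to 120 N. Pads are 22 mm wide; open, the fingers measure 114 mm over their backs; the gripper's body (76 mm by 85 mm) begins 54 mm behind the grasp point. The pads swing forward as they close: fully open they stand 13 mm farther back than shut.
Start: joints at [66.434, 11.837, 88.321, -0, 79.842, -8.623], TCP at [0.148, 0.556, 0.25] pointing down, gripper open.
Joint ranges: [-156.59, 156.59], [-49.26, 127.26], [12.9, 141.05], [-63.56, 243.56], [4.71, 150.69], [-161.64, 161.64]. Speed limits (degrees/s): [159.86, 159.86, 180, 180, 180, 180].

### API

Orientations are given as [roll, pitch, yaw] about the fixed x, y, z axes, in that order (R = Rz(yaw) Ry(pitch) Rx(roll)).
In Python, from workcell import readout, imaging, job gives the robot as it stands. The module is installed in compiled form; this text tells all that it offers.
- The arm moves only by the tool send_rows, never from a script. Its argument "plan" is a list of rows, each an object with "claw": the finger opening in mm, from 0 to 85.4; "dp": the shift along the world's x, y, z in units of 30 mm (1.0 is 30 mm), a list of three; "roll": the turn about the world's z in units of 5 degrees (1.0 is 5 degrees). In form: [{"claw": claw, "dp": [dx, dy, dz], "roll": roll}, ...]. A call has 1 to 20 rows; each row shifts and turns the commanded pose from where the row before left it; what a row does not reach is not made up. A row lasts 1/10 s, in which the tool goes at most 50 mm and 8.59 degrees, less where a joint would pass 70% of its speed; a pose out of reach is approached as far as the arm can. A call is refused whole if a number of a shift passes 1 or a number of a turn 1, either way. A call with a gripper value outside its range is refused whole. The fingers move at their own pace and stop on an object; "grip_force" is the grip in N (left out, the last holds). Time passes only in rows, so rows that do not move let the fingers close. It gives the time, the measured TCP pose, the force, the opening and the grip force at its end, in the units of the state.
- readout.observe(): the state, without advancing time (a new reading comes with each control period).
- imaging.get_image(name): name is "scene" or "top" or "wrist"; returns a dict with "color" (400x640x3 uint8, red, green, blue), "K" (3x3 intrinsics, pixels), "D" ([k1, k2, p1, p2, k3] as OpenCV has them; the pictures are not rectified), "origin" and "orientation" of the camera in the world. Camera axes: x right, y up, looking along -z (the intrinsics and any distortion apply to the point x, -y, -z); pixel columns grow to the right and rows downward; lengths in m; the calibration is good to about 2 mm. A picture is of the moment at which its call begins. There is no depth.
- job.finish_job(): hands the job in; it is judged then, once.
The state is a dict: "time": time; "joints": joint angles; "qvel": joint speeds; "joint_torque": joint torques, N m; "position": TCP position; "tcp_rot": TCP orientation; "wrist_force": force on the tool from outside, world axes, zero at the start; "ft_torque": the same for the moment, N m; "opening": opening from 0.0 (shut) to 1.0 (fully open); "gripper_force": force on a finger pad.
Only numpy, scipy, OpenCV 4.12 (cv2) and the standard library are available. Lean on these libraries where they do the work, as an engineer would, in place of code of your own. Each camera call takes 0.05 s, during which the arm holds its last target. There are 200 camera calls.

### The job

Get the bench ready for fitting display lenses: pick out the three front panels that have a display window and put each one on the sloped stand made for its length, face up and right way up (display at the left as you face the slope from its ledge side), lying flat on the slope between the end cheeks with its lower long edge against the ledge. Set them down without dropping them, and leave the two blank panels, the microphone and the power adapter where they lie.

Things in the scene. Friction and masses are not known exactly. Their poses are not given: they have to be found in the camera images.
- panel_short: short display panel: loose black slab 105 long x 44 wide x 22 mm thick, 79 g, lying face up. On its face a cream window 42 x 23 mm near the left end and 1 black knob (19 mm across, 11 mm tall) from the right end. Origin: centre of the underside; x across the width to the top edge, y along the length to the left (display) end, z out of the face.
- panel_medium: medium display panel: loose black slab 135 long x 44 wide x 22 mm thick, 101 g, lying face up. On its face a cream window 54 x 23 mm near the left end and 2 black knobs (19 mm across, 11 mm tall) from the right end. Origin: centre of the underside; x across the width to the top edge, y along the length to the left (display) end, z out of the face.
- panel_long: long display panel: loose black slab 165 long x 44 wide x 22 mm thick, 124 g, lying face up. On its face a cream window 66 x 23 mm near the left end and 3 black knobs (19 mm across, 11 mm tall) from the right end. Origin: centre of the underside; x across the width to the top edge, y along the length to the left (display) end, z out of the face.
- stand_short: fixed aluminium stand for the 105 mm panel, 135 wide (y), x -28 to 68, 54 mm high. Slope rises to +x at 25 deg; ledge at its low -x edge 7 mm out of the slope, 44 mm gap in its middle; white end cheeks 9 mm high, 10 mm clear of each panel end. Origin on the bench, z up. A panel flat, centred, touching the ledge has its origin at (0,0,40) mm, y along stand y, x up the slope.
- stand_medium: fixed aluminium stand for the 135 mm panel, 165 wide (y), x -28 to 68, 54 mm high. Slope rises to +x at 25 deg; ledge at its low -x edge 7 mm out of the slope, 44 mm gap in its middle; white end cheeks 9 mm high, 10 mm clear of each panel end. Origin on the bench, z up. A panel flat, centred, touching the ledge has its origin at (0,0,40) mm, y along stand y, x up the slope.
- stand_long: fixed aluminium stand for the 165 mm panel, 195 wide (y), x -28 to 68, 54 mm high. Slope rises to +x at 25 deg; ledge at its low -x edge 7 mm out of the slope, 44 mm gap in its middle; white end cheeks 9 mm high, 10 mm clear of each panel end. Origin on the bench, z up. A panel flat, centred, touching the ledge has its origin at (0,0,40) mm, y along stand y, x up the slope.
- blank_short: blank panel, to be left alone: loose black slab 105 x 44 x 22 mm lying among the others, vent slots and four corner screws on its face, no display and no knobs. Origin: centre of the underside, y along its length, z up.
- blank_long: blank panel, to be left alone: loose black slab 165 x 44 x 22 mm lying among the others, vent slots and four corner screws on its face, no display and no knobs. Origin: centre of the underside, y along its length, z up.
- microphone: loose handheld microphone lying on the bench, to be left alone: 251 mm long, black body, grey mesh head 50 mm across. Origin: on the bench below its middle, x along it to the head.
- adapter: loose black plug-in power adapter, to be left alone: 75 x 46 x 32 mm, two brass pins at its +x end. Origin: centre of the underside.
Things that resemble listed ones, but are neither listed nor needed, are in the scene too. What is shaped like the panel_short but orange, red or turquoise is not meant.

How it is judged:
By the outcome, as a careful person would: the job done as asked, in the order asked, and still so for the second after the job is handed in, with the robot touching nothing.
It also fails if it takes over 74 s, if anything falls off the work surface, if the arm or the gripper's body presses on something with over 40 N, if the wrist force passes 120 N, or if a joint passes its speed limit or range.

## Working session

There is one attempt and no reset: what is moved stays moved. The work goes in short steps, Python scripts to look and compute and a tool call to move; the robot and the scene stay as the last step left them, time stands still between calls to the robot, and variables do not carry over. Pictures are saved under pics/ and viewed, at most 14 in all, crops included, and the job is handed in when it is done.

Besides the shell and the picture viewer there is one more tool, called as name(argument=value, ...), one argument or row to a line, values as JSON. send_rows: Moves the arm, as the interface text tells. Its arguments: {"type":"object","properties":{"plan":{"type":"array","items":{"type":"object","properties":{"claw":{"type":"number"},"dp":{"type":"array","items":{"type":"number"}},"roll":{"type":"number"}}}},"grip_force":{"type":"number"}},"required":["plan"]}

```bash
mkdir -p pics; cat > h.py <<'E'
import numpy as np,cv2,pickle
from scipy.spatial.transform import Rotation as R
def grab(n):
    from workcell import imaging
    im=imaging.get_image(n); pickle.dump(im,open(f'{n}.pkl','wb')); return im
def load(n): return pickle.load(open(f'{n}.pkl','rb'))
def rot(im):
    o=np.array(im['orientation'],float)
    return o if o.shape==(3,3) else R.from_euler('xyz',o,degrees=True).as_matrix()
def ray(im,px,z):
    p=np.array(px,float).reshape(-1,1,2)
    u=cv2.undistortPoints(p,np.array(im['K']),np.array(im['D'])).reshape(-1,2)
    d=np.c_[u[:,0],-u[:,1],-np.ones(len(u))]@rot(im).T
    o=np.array(im['origin']); return o+d*((z-o[2])/d[:,2])[:,None]
def proj(im,P):
    M=rot(im)@np.diag([1,-1,-1]); o=np.array(im['origin'])
    return cv2.projectPoints(np.array(P,float).reshape(-1,3),cv2.Rodrigues(M.T)[0],-M.T@o,np.array(im['K']),np.array(im['D']))[0].reshape(-1,2)
E
python3 - <<'E'
from h import *
from workcell import readout
print(readout.observe())
for n in('top','scene'):
    im=grab(n);cv2.imwrite(f'pics/{n}0.png',im['color'][:,:,::-1]);print(n,im['origin'],im['orientation'],im['K'],im['D'])
E
```

```text
{'time': 0.0, 'joints': array([ 6.64320370e+01,  1.18869866e+01,  8.84066787e+01, -8.72636590e-04,
        7.98420204e+01, -8.62309298e+00]), 'qvel': array([-0.03512151,  0.0315075 ,  0.14771131,  0.0329327 , -0.04217934,
        0.04361524]), 'joint_torque': array([-2.77130013e-03, -3.83045948e+01, -2.91587716e+01, -4.69153019e-04,
        1.08573333e-02,  1.11304651e-06]), 'position': array([0.14800644, 0.55486729, 0.24908304]), 'tcp_rot': array([-1.79865719e+02, -1.94949862e-02,  1.65055262e+02]), 'wrist_force': array([0.05729134, 0.25788296, 0.88341196]), 'ft_torque': array([0.01374955, 0.01464717, 0.01488997]), 'gripper_force': 0.0, 'opening': 0.9968170872958446}
top [0.3095638  0.0261742  1.28580118] [  4.58706084  -1.35770103 -89.25426234] [[417.48297215   0.         317.66811056]
 [  0.         417.48297215 202.37730685]
 [  0.           0.           1.        ]] [-0.05987853  0.          0.          0.          0.        ]
scene [ 1.07512617 -0.42412316  0.87924353] [42.31580472 -1.01277948 57.95666866] [[362.57737905   0.         318.56379934]
 [  0.         362.57737905 197.91489885]
 [  0.           0.           1.        ]] [-0.06094088  0.          0.          0.          0.        ]
```

View pics/top0.png

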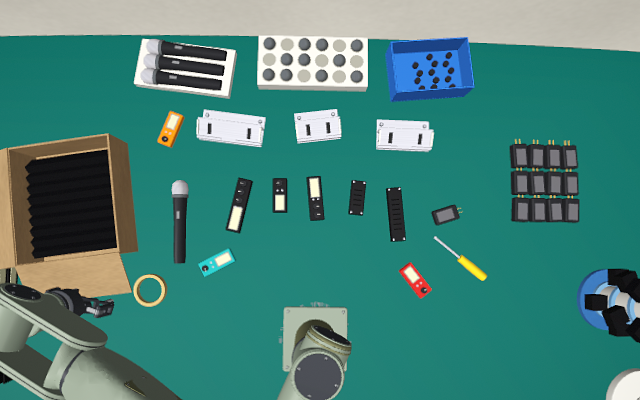

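View pics/scene0.png

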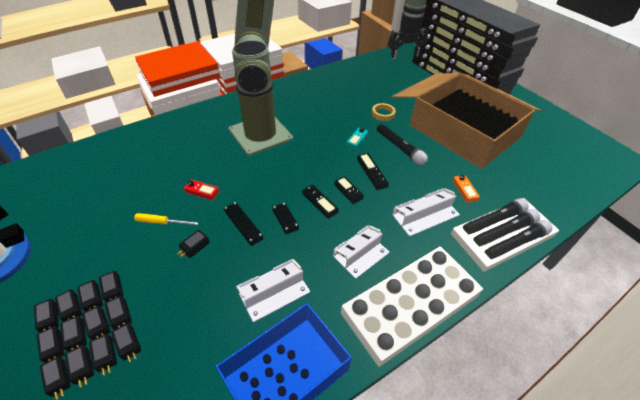

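The top view shows the long panel at (239,205), the short at (280,195) and the medium at (315,198). The blanks are at (357,197) and (396,214). The stands are at (231,128) long, (318,126) short and (405,135) medium. The orange, red and turquoise lookalikes are at (171,129), (415,280) and (216,262).

I'll confirm this in an enlarged crop.

```bash
python3 - <<'E'
from h import *
im=load('top');c=im['color'][:,:,::-1]
cv2.imwrite('pics/crop1.png',cv2.resize(c[100:245,190:440],None,fx=3.2,fy=3.2,interpolation=cv2.INTER_CUBIC))
s=load('scene')['color'][:,:,::-1]
cv2.imwrite('pics/crop2.png',cv2.resize(s[145:325,220:470],None,fx=3.2,fy=3.2,interpolation=cv2.INTER_CUBIC))
hsv=cv2.cvtColor(c,cv2.COLOR_BGR2HSV)
dark=(c.max(2)<62).astype(np.uint8)
cream=((c.min(2)>130)).astype(np.uint8)
roi=np.zeros_like(dark);roi[165:250,220:410]=1
m=cv2.morphologyEx((dark|cream)*roi,cv2.MORPH_CLOSE,np.ones((3,3)))
for ct in cv2.findContours(m,0,2)[0]:
    if cv2.contourArea(ct)<150: continue
    w=ray(im,ct.reshape(-1,2),0.022)[:,:2]
    r=cv2.minAreaRect((w*1000).astype(np.float32)); print('panel',cv2.minAreaRect(ct)[0],r)
cr=cream*roi
for ct in cv2.findContours(cr,0,2)[0]:
    if cv2.contourArea(ct)<30: continue
    w=ray(im,ct.reshape(-1,2),0.022)[:,:2]
    print('window',cv2.minAreaRect(ct)[0],cv2.minAreaRect((w*1000).astype(np.float32)))
roi[:]=0;roi[105:160,190:440]=1
for ct in cv2.findContours(cv2.morphologyEx((c.min(2)>120).astype(np.uint8)*roi,cv2.MORPH_CLOSE,np.ones((5,5))),0,2)[0]:
    if cv2.contourArea(ct)<300: continue
    print('stand',cv2.minAreaRect(ct)[0],cv2.minAreaRect((ray(im,ct.reshape(-1,2),0.03)[:,:2]*1000).astype(np.float32)))
E
```

```text
panel (395.4098815917969, 214.00820922851562) ((379.721923828125, -240.0357666015625), (163.03504943847656, 46.508766174316406), 5.340850353240967)
panel (356.7966613769531, 197.38540649414062) ((428.54705810546875, -121.59601593017578), (43.948368072509766, 104.91217803955078), 84.79129791259766)
panel (279.5, 195.0) ((432.2746887207031, 113.84878540039062), (103.90687561035156, 39.574180603027344), 1.102109432220459)
panel (238.8823699951172, 204.97059631347656) ((400.4692687988281, 236.09104919433594), (43.66238021850586, 163.06910705566406), 77.53462982177734)
panel (314.9485168457031, 197.91632080078125) ((425.12396240234375, 6.053619384765625), (133.81903076171875, 42.41494369506836), 5.72324800491333)
window (234.99571228027344, 217.61801147460938) ((361.5235900878906, 246.83651733398438), (28.063058853149414, 70.37578582763672), 78.21954345703125)
window (279.0, 202.0) ((410.793212890625, 114.87218475341797), (42.71595001220703, 24.274341583251953), 1.126279354095459)
window (314.1680603027344, 187.34835815429688) ((457.172607421875, 8.795912742614746), (58.269649505615234, 27.2947998046875), 5.899318695068359)
stand (404.4576721191406, 135.0583038330078) ((623.3643798828125, -267.8915100097656), (178.05770874023438, 95.4800796508789), 88.92227935791016)
stand (317.73779296875, 125.64024353027344) ((647.3305053710938, 0.37627410888671875), (95.35894775390625, 140.76870727539062), 7.536679267883301)
stand (229.79234313964844, 127.66154479980469) ((636.3738403320312, 270.32183837890625), (209.1163787841797, 96.45511627197266), 83.51060485839844)
```

View pics/crop1.png

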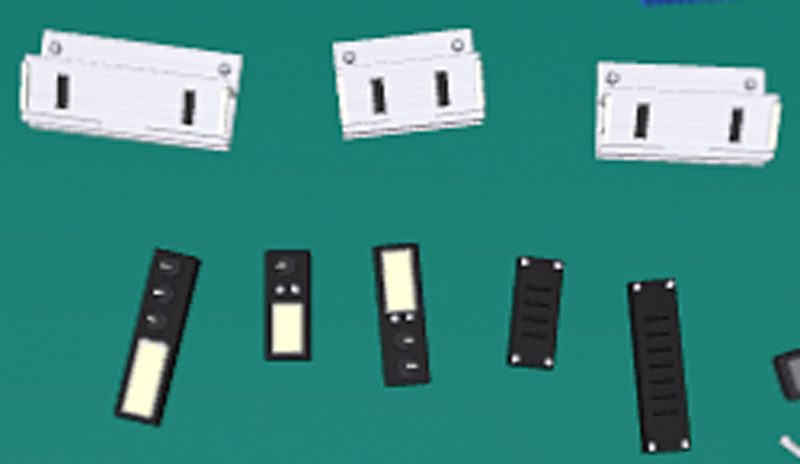

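View pics/crop2.png

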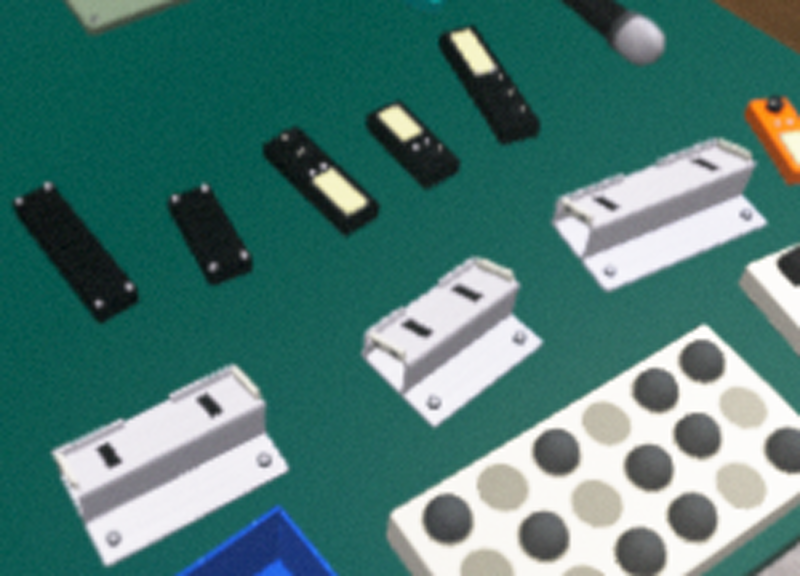

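Identification, using pixels in the first crop. Panels with a cream window are the long with 3 knobs at (158,335), the short with 1 knob at (287,305) and the medium with 2 knobs at (402,315). The blanks at (536,313) and (660,365) have vent slots and screws, so they stay. The scene crop shows every stand's ledge facing the robot with its high side away, so display-left means the display end points to +y.

The tool stays vertical and the slope is 25°. I'll grip the knobs along the panel's length so the panel can pivot about the closing axis onto the slope. I'll go over the long panel first and look with the wrist camera.

send_rows(
  plan=[
    {"claw":85,"dp":[0.5,-0.6,-0.09],"roll":-0.97},
    {"claw":85,"dp":[0.5,-0.6,-0.09],"roll":-0.97},
    {"claw":85,"dp":[0.5,-0.6,-0.09],"roll":-0.97},
    {"claw":85,"dp":[0.5,-0.6,-0.09],"roll":-0.97},
    {"claw":85,"dp":[0.5,-0.6,-0.09],"roll":-0.97},
    {"claw":85,"dp":[0.5,-0.6,-0.09],"roll":-0.97},
    {"claw":85,"dp":[0.5,-0.6,-0.09],"roll":-0.97},
    {"claw":85,"dp":[0.5,-0.6,-0.09],"roll":-0.97},
    {"claw":85,"dp":[0.5,-0.6,-0.09],"roll":-0.97},
    {"claw":85,"dp":[0.5,-0.6,-0.09],"roll":-0.97},
    {"claw":85,"dp":[0.5,-0.6,-0.09],"roll":-0.97},
    {"claw":85,"dp":[0.5,-0.6,-0.09],"roll":-0.97},
    {"claw":85,"dp":[0.5,-0.6,-0.09],"roll":-0.97},
    {"claw":85,"dp":[0.5,-0.6,-0.09],"roll":-0.97},
    {"claw":85,"dp":[0.5,-0.6,-0.09],"roll":-0.97},
    {"claw":85,"dp":[0.5,-0.6,-0.09],"roll":-0.97},
    {"claw":85,"dp":[0.5,-0.6,-0.09],"roll":-0.97},
    {"claw":85,"dp":[0.5,-0.6,-0.09],"roll":-0.97},
    {"claw":85,"dp":[0,0,0],"roll":0},
    {"claw":85,"dp":[0,0,0],"roll":0},
  ],
)

```text
time: 2.1
position: [0.4179, 0.2314, 0.2013]
tcp_rot: [-179.9, 0.0, 77.7]
wrist_force: [0.6, -0.8, 0.0]
opening: 0.993
gripper_force: 0.0
```

```bash
python3 - <<'E'
from h import *
im=grab('wrist');cv2.imwrite(f'pics/w1.png',im['color'][:,:,::-1]);print(im['origin'],im['orientation'],im['K'],im['D'])
t=load('top');s=load('scene')
for n,(lo,hi) in dict(long=((195,265)),short=((298,340)),med=((378,435))).items():
    g=t['color'].max(2); m=np.zeros(g.shape,np.uint8); m[112:152,lo:hi]=g[112:152,lo:hi]<80
    for ct in cv2.findContours(m,0,2)[0]:
        if 8<cv2.contourArea(ct)<60:
            M=cv2.moments(ct);p=(M['m10']/M['m00'],M['m01']/M['m00']);print(n,np.round(p,1),cv2.contourArea(ct),np.round(ray(t,p,.041)*1000,1))
E
```

```text
[0.43500739 0.30855272 0.32541232] [-17.87236816   0.17763979 -12.23214738] [[303.3349479    0.         326.74306434]
 [  0.         303.3349479  204.45776263]
 [  0.           0.           1.        ]] [-0.02146455  0.          0.          0.          0.        ]
long [248.5 133.5] 9.0 [[616.1 210.3  41. ]]
long [209. 128.] 16.0 [[631.3 330.9  41. ]]
short [308.  129.3] 14.0 [[632.1  30.1  41. ]]
short [328.  127.3] 14.0 [[639.5 -30.6  41. ]]
med [419.6 138.8] 12.0 [[ 609.7 -311.7   41. ]]
med [390.  137.5] 16.5 [[ 611.9 -220.2   41. ]]
```

View pics/w1.png

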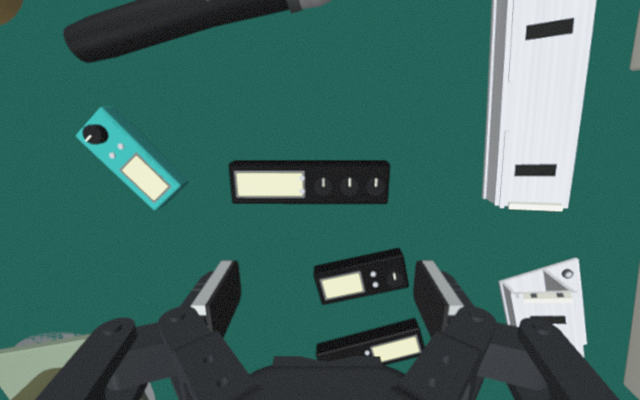

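The wrist view shows the long panel with its window at (268,184), knobs at about (323,186), (350,185) and (376,184), and the long stand's slots at (550,28) and (535,170). The midpoints of the slots in the top view agree with the stand outlines, so I take them as the stand origins. Next I'll fix the knob positions and cross-check the long stand.

```bash
python3 - <<'E'
from h import *
w=load('wrist');c=w['color'];g=c.max(2)
def cent(m):
    o=[]
    for ct in cv2.findContours(m.astype(np.uint8),0,2)[0]:
        if cv2.contourArea(ct)>6: o.append((cv2.contourArea(ct),ct))
    return o
m=np.zeros(g.shape,bool);m[0:200,505:590]=g[0:200,505:590]<90
for a,ct in cent(m): 
    M=cv2.moments(ct);print('slot',a,np.round(ray(w,(M['m10']/M['m00'],M['m01']/M['m00']),.04)*1000,1))
m=np.zeros(g.shape,bool);m[155:210,225:395]=c[155:210,225:395].min(2)>120
for a,ct in cent(m):
    print('cream',np.round(cv2.minAreaRect(ct)[0],1),a,cv2.minAreaRect((ray(w,ct.reshape(-1,2),.022)[:,:2]*1000).astype(np.float32)))
    if a<40: print('   top marker z33',np.round(ray(w,cv2.minAreaRect(ct)[0],.033)*1000,1))
m[:]=0;m[155:210,225:395]=(g[155:210,225:395]<62)|(c[155:210,225:395].min(2)>120)
for a,ct in cent(m):
    if a>500: print('panel',cv2.minAreaRect((ray(w,ct.reshape(-1,2),.022)[:,:2]*1000).astype(np.float32)))
# short panel
m[:]=0;m[245:305,310:412]=c[245:305,310:412].min(2)>120
for a,ct in cent(m): print('S',np.round(cv2.minAreaRect(ct)[0],1),a,np.round(ray(w,cv2.minAreaRect(ct)[0],.022)*1000,1),np.round(ray(w,cv2.minAreaRect(ct)[0],.033)*1000,1))
cv2.imwrite('pics/w1c.png',cv2.resize(c[150:310,220:420,::-1],None,fx=3.7,fy=3.7,interpolation=cv2.INTER_CUBIC))
E
```

```text
slot 342.5 [[618.1 211.   40. ]]
slot 555.5 [[631.5 331.6  40. ]]
cream [375.7 182. ] 13.0 ((467.5762023925781, 226.18199157714844), (8.446422576904297, 2.7209246158599854), 71.21942901611328)
   top marker z33 [[466.4 229.2  33. ]]
cream [349. 182.] 15.0 ((440.8143005371094, 231.96011352539062), (8.453959465026855, 2.0588042736053467), 79.10230255126953)
   top marker z33 [[440.6 234.8  33. ]]
cream [323. 182.] 14.0 ((414.73431396484375, 237.60267639160156), (8.43050765991211, 2.0596790313720703), 77.49578857421875)
   top marker z33 [[415.5 240.2  33. ]]
cream [269.5 183.5] 1677.5 ((360.8216552734375, 247.47763061523438), (26.506311416625977, 70.76331329345703), 77.75112915039062)
panel ((400.8038330078125, 240.71945190429688), (45.419647216796875, 163.44857788085938), 77.82115936279297)
S [375. 284.] 15.0 [[447.2 107.5  22. ]] [[446.8 114.8  33. ]]
S [394. 276.] 10.0 [[470.1 113.3  22. ]] [[468.8 120.4  33. ]]
S [373. 274.] 14.5 [[447.1 120.9  22. ]] [[446.7 127.7  33. ]]
S [342.1 285.3] 758.5 [[409.9 113.9  22. ]] [[410.8 120.9  33. ]]
```

View pics/w1c.png

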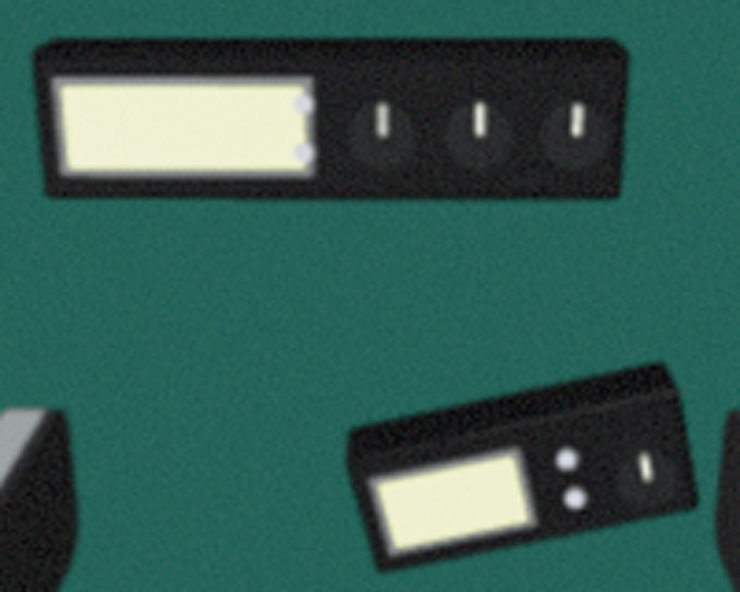

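The long panel's axis is at yaw 77.7°. Its knobs are 26 mm apart, with the middle one at (439.6, 230.3). The crop also shows the short panel's knob near (645,472), i.e. around (470,113). Now I'll descend over the long panel's three knobs, which span 71 mm.

send_rows(
  plan=[
    {"claw":82,"dp":[0.36,-0.03,-0.75],"roll":0},
    {"claw":82,"dp":[0.36,-0.03,-0.75],"roll":0},
    {"claw":82,"dp":[0,0,-0.75],"roll":0},
    {"claw":82,"dp":[0,0,-0.75],"roll":0},
    {"claw":82,"dp":[0,0,-0.75],"roll":0},
    {"claw":79,"dp":[0,0,-0.5],"roll":0},
    {"claw":79,"dp":[0,0,0],"roll":0},
    {"claw":79,"dp":[0,0,0],"roll":0},
  ],
)

```text
time: 2.95
position: [0.4394, 0.2305, 0.0744]
tcp_rot: [-180.0, 0.0, 77.8]
wrist_force: [-0.2, 0.3, 0.6]
opening: 0.926
gripper_force: 0.0
```

```bash
python3 - <<'E'
from h import *
im=grab('wrist');cv2.imwrite(f'pics/w2.png',im['color'][:,:,::-1])
E
```

```text
(no output)
```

View pics/w2.png

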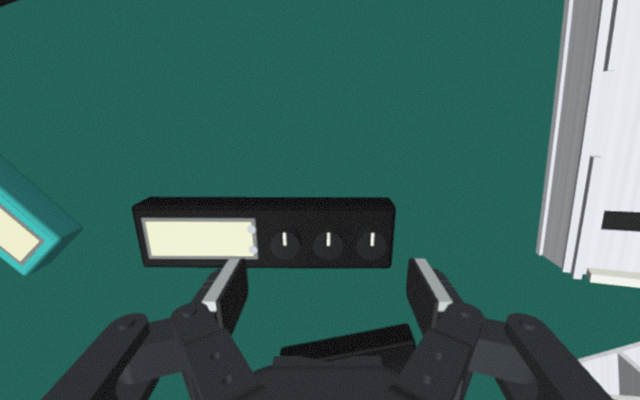

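The knobs (columns 285–372) sit centred between the fingertips (240 and 415). I'll lower in small steps and watch for touch on the face.

send_rows(
  plan=[
    {"claw":78,"dp":[0,0,-0.3],"roll":0},
    {"claw":78,"dp":[0,0,-0.3],"roll":0},
    {"claw":78,"dp":[0,0,-0.1],"roll":0},
    {"claw":78,"dp":[0,0,-0.1],"roll":0},
    {"claw":78,"dp":[0,0,0],"roll":0},
  ],
)

```text
time: 3.5
position: [0.4395, 0.2296, 0.0496]
tcp_rot: [-179.9, 0.0, 77.7]
wrist_force: [-0.3, -0.2, 0.3]
opening: 0.912
gripper_force: 0.0
```

send_rows(
  plan=[
    {"claw":78,"dp":[0,0,-0.1],"roll":0},
    {"claw":78,"dp":[0,0,-0.1],"roll":0},
    {"claw":78,"dp":[0,0,0],"roll":0},
  ],
)

```text
time: 3.8
position: [0.4396, 0.2296, 0.0438]
tcp_rot: [-180.0, 0.0, 77.8]
wrist_force: [0.1, -0.1, -0.0]
opening: 0.911
gripper_force: 0.0
```

send_rows(
  plan=[
    {"claw":78,"dp":[0,0,-0.08],"roll":0},
    {"claw":78,"dp":[0,0,0],"roll":0},
  ],
)

```text
time: 4.0
position: [0.4397, 0.2297, 0.0415]
tcp_rot: [-180.0, 0.0, 77.8]
wrist_force: [-0.5, -0.2, -1.0]
opening: 0.915
gripper_force: 0.0
```

send_rows(
  plan=[
    {"claw":78,"dp":[0,0,-0.07],"roll":0},
    {"claw":78,"dp":[0,0,0],"roll":0},
  ],
)

```text
time: 4.2
position: [0.4397, 0.2297, 0.0395]
tcp_rot: [-180.0, 0.0, 77.8]
wrist_force: [-0.2, -0.4, -0.1]
opening: 0.913
gripper_force: 0.0
```

send_rows(
  plan=[
    {"claw":78,"dp":[0,0,-0.07],"roll":0},
    {"claw":78,"dp":[0,0,0],"roll":0},
  ],
)

```text
time: 4.4
position: [0.4397, 0.2297, 0.0373]
tcp_rot: [-180.0, 0.0, 77.8]
wrist_force: [0.3, 0.0, -0.4]
opening: 0.912
gripper_force: 0.0
```

By parallelogram geometry the fingertips at a 71 mm opening are about 5 mm above the face, which is the clearance the tilt needs. I'll grip here.

send_rows(
  plan=[
    {"claw":66,"dp":[0,0,0],"roll":0},
    {"claw":66,"dp":[0,0,0],"roll":0},
    {"claw":66,"dp":[0,0,0],"roll":0},
    {"claw":66,"dp":[0,0,0],"roll":0},
  ],
  grip_force=50,
)

```text
time: 4.8
position: [0.44, 0.2298, 0.0385]
tcp_rot: [-180.0, 0.0, 77.8]
wrist_force: [-1.9, -1.3, 7.0]
opening: 0.792
gripper_force: 54.0
```

send_rows(
  plan=[
    {"claw":66,"dp":[0,0,0.2],"roll":0},
    {"claw":66,"dp":[0,0,0.3],"roll":0},
    {"claw":66,"dp":[0,0,0.4],"roll":0},
    {"claw":66,"dp":[0,0,0.4],"roll":0},
    {"claw":66,"dp":[0,0,0.2],"roll":0},
    {"claw":66,"dp":[0,0,0],"roll":0},
  ],
)

```text
time: 5.4
position: [0.4411, 0.2301, 0.0843]
tcp_rot: [179.8, -0.1, 77.8]
wrist_force: [0.5, 0.1, -1.9]
opening: 0.788
gripper_force: 56.3
```

```bash
python3 - <<'E'
from h import *
im=grab('wrist');cv2.imwrite(f'pics/w3.png',im['color'][:,:,::-1])
E
```

```text
(no output)
```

View pics/w3.png

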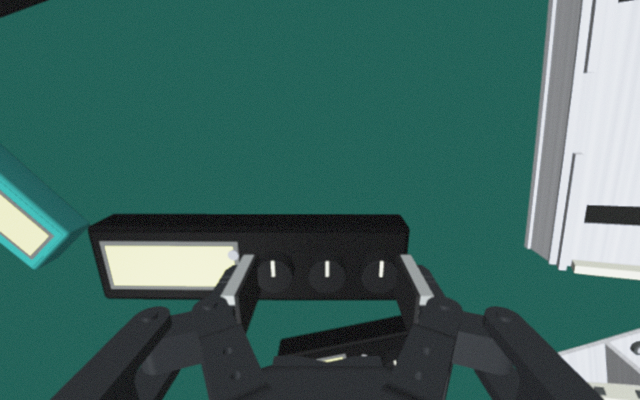

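The grip holds and the panel is level. Now I'll rise, turn -85° and carry it over the long stand.

send_rows(
  plan=[
    {"claw":64,"dp":[0.3,0,0.22],"roll":-1},
    {"claw":64,"dp":[0.36,0,0.22],"roll":-1},
    {"claw":64,"dp":[0.36,0,0.22],"roll":-1},
    {"claw":64,"dp":[0.36,0,0.22],"roll":-1},
    {"claw":64,"dp":[0.36,0,0.22],"roll":-1},
    {"claw":64,"dp":[0.36,0,0.22],"roll":-1},
    {"claw":64,"dp":[0.36,0,0.22],"roll":-1},
    {"claw":64,"dp":[0.36,0,0.22],"roll":-1},
    {"claw":64,"dp":[0.36,0,0.16],"roll":-1},
    {"claw":64,"dp":[0.36,0,0],"roll":-1},
    {"claw":64,"dp":[0.36,0,0],"roll":-1},
    {"claw":64,"dp":[0.36,0,0],"roll":-1},
    {"claw":64,"dp":[0.36,0,0],"roll":-1},
    {"claw":64,"dp":[0.36,0,0],"roll":-1},
    {"claw":64,"dp":[0.36,0,0],"roll":-1},
    {"claw":64,"dp":[0.36,0,0],"roll":-1},
    {"claw":64,"dp":[0.36,0.02,0],"roll":-0.95},
    {"claw":64,"dp":[0,0,0],"roll":0},
    {"claw":64,"dp":[0,0,0],"roll":0},
  ],
)

```text
time: 7.35
position: [0.6208, 0.2301, 0.1391]
tcp_rot: [180.0, 0.1, -6.9]
wrist_force: [-0.4, 0.2, -0.9]
opening: 0.789
gripper_force: 56.3
```

```bash
python3 - <<'E'
from h import *
from workcell import readout
im=grab('wrist');a=im['color'][:,:,::-1]
t=grab('top')['color'][80:240,180:440,::-1]
cv2.imwrite('pics/v4.png',np.vstack([cv2.resize(a,(520,325)),cv2.resize(t,(520,275))[:275]]))
o=readout.observe();print(o['position'],o['tcp_rot'],o['wrist_force'])
E
```

```text
[0.62065405 0.23031753 0.13942945] [ 1.79967049e+02  1.05445943e-01 -6.91683868e+00] [ 0.09178814 -0.29271889 -1.2551927 ]
```

View pics/v4.png

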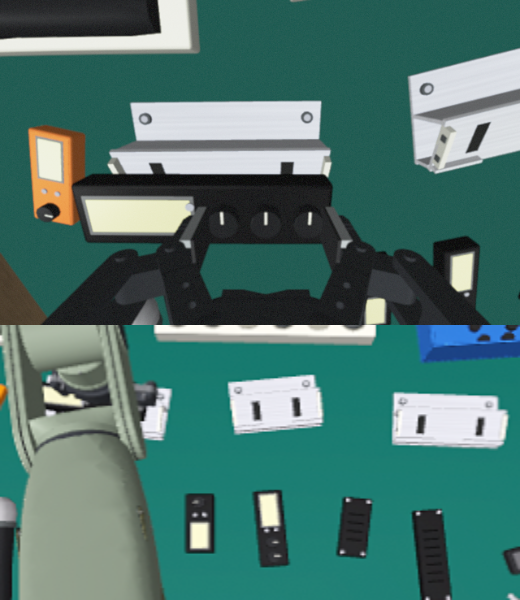

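The panel is level above the long stand, display to the left, centred once perspective is allowed for. The orange lookalike is clear. Now I'll lower to first contact.

send_rows(
  plan=[
    {"claw":64,"dp":[0,0,-0.3],"roll":0},
    {"claw":64,"dp":[0,0,-0.4],"roll":0},
    {"claw":64,"dp":[0,0,-0.4],"roll":0},
    {"claw":64,"dp":[0,0,-0.2],"roll":0},
    {"claw":64,"dp":[0,0,-0.1],"roll":0},
    {"claw":64,"dp":[0,0,-0.1],"roll":0},
    {"claw":64,"dp":[0,0,0],"roll":0},
  ],
  grip_force=30,
)

```text
time: 8.15
position: [0.6216, 0.2303, 0.0949]
tcp_rot: [180.0, 0.0, -7.0]
wrist_force: [-0.8, -0.8, -1.0]
opening: 0.79
gripper_force: 56.3
```

send_rows(
  plan=[
    {"claw":64,"dp":[0,0,-0.07],"roll":0},
    {"claw":64,"dp":[0,0,-0.07],"roll":0},
    {"claw":64,"dp":[0,0,0],"roll":0},
  ],
)

```text
time: 8.45
position: [0.6218, 0.2305, 0.0912]
tcp_rot: [-180.0, -0.0, -7.0]
wrist_force: [0.5, 0.3, 0.2]
opening: 0.793
gripper_force: 56.5
```

Contact is starting at z about 0.091, as predicted. Now I'll roll the panel about its upper edge onto the slope, in thirds.

send_rows(
  plan=[
    {"claw":67,"dp":[-0.05,0.006,-0.045],"roll":0},
    {"claw":67,"dp":[-0.05,0.006,-0.045],"roll":0},
    {"claw":67,"dp":[-0.04,0.006,-0.045],"roll":0},
    {"claw":67,"dp":[0,0,0],"roll":0},
  ],
  grip_force=25,
)

```text
time: 8.85
position: [0.6181, 0.2311, 0.0879]
tcp_rot: [-179.9, -0.1, -7.0]
wrist_force: [-0.9, -1.6, 5.0]
opening: 0.786
gripper_force: 57.0
```

send_rows(
  plan=[
    {"claw":67,"dp":[-0.04,0.005,-0.05],"roll":0},
    {"claw":67,"dp":[-0.04,0.005,-0.05],"roll":0},
    {"claw":67,"dp":[-0.04,0.005,-0.045],"roll":0},
    {"claw":67,"dp":[0,0,0],"roll":0},
  ],
)

```text
time: 9.25
position: [0.6151, 0.2315, 0.0844]
tcp_rot: [-180.0, -0.2, -7.0]
wrist_force: [-1.1, -1.2, 7.5]
opening: 0.79
gripper_force: 58.8
```

```bash
python3 - <<'E'
from h import *
a=grab('wrist')['color'][:,:,::-1]
cv2.imwrite('pics/v5.png',a)
E
```

```text
(no output)
```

View pics/v5.png

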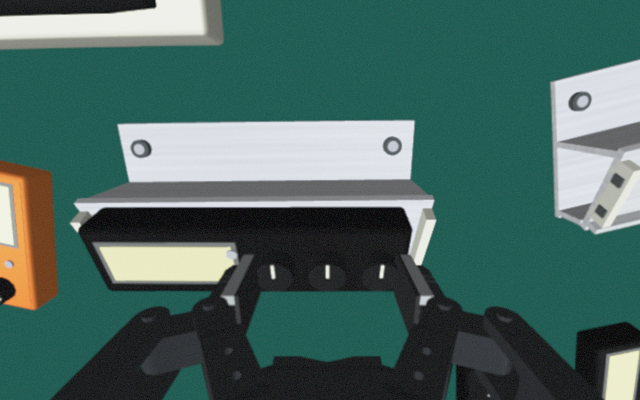

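The panel is going down between the white cheeks (80–430 px) with only 7.5 N. I'll continue the roll.

send_rows(
  plan=[
    {"claw":67,"dp":[-0.035,0.004,-0.055],"roll":0},
    {"claw":67,"dp":[-0.035,0.004,-0.055],"roll":0},
    {"claw":67,"dp":[-0.03,0.004,-0.055],"roll":0},
    {"claw":67,"dp":[0,0,0],"roll":0},
  ],
)

```text
time: 9.7
position: [0.6112, 0.232, 0.0794]
tcp_rot: [-180.0, -0.1, -7.0]
wrist_force: [-3.8, -1.0, 9.3]
opening: 0.787
gripper_force: 63.5
```

send_rows(
  plan=[
    {"claw":67,"dp":[-0.035,0.004,-0.055],"roll":0},
    {"claw":67,"dp":[-0.035,0.004,-0.055],"roll":0},
    {"claw":67,"dp":[-0.02,0.002,-0.055],"roll":0},
    {"claw":67,"dp":[0,0,0],"roll":0},
  ],
)

```text
time: 10.1
position: [0.61, 0.2321, 0.0773]
tcp_rot: [-180.0, -0.2, -7.0]
wrist_force: [-5.5, -2.4, 18.2]
opening: 0.79
gripper_force: 66.6
```

```bash
python3 - <<'E'
from h import *
a=grab('wrist')['color'][:,:,::-1]
s=grab('scene')['color'][150:260,370:500,::-1]
cv2.imwrite('pics/v6.png',np.hstack([cv2.resize(a,(400,250)),cv2.resize(s,(390,330),interpolation=2)[:250]]))
cv2.imwrite('pics/v6.png',np.vstack([cv2.resize(a,(480,300)),cv2.resize(s,(355,300),interpolation=2)[:, :].copy() if 0 else cv2.copyMakeBorder(cv2.resize(s,(355,300),interpolation=2),0,0,0,125,0)]))
E
```

```text
(no output)
```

View pics/v6.png

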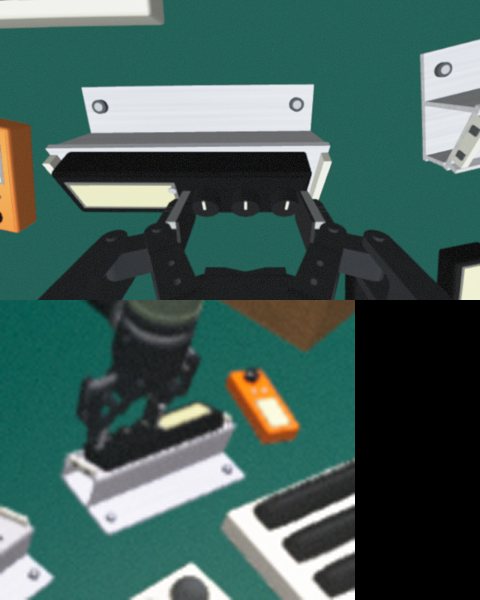

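The panel is now tilted. z and x match the flush prediction (z 0.0773) and the force rises sharply, so it lies flat. Next I'll slide it down-slope to the ledge.

send_rows(
  plan=[
    {"claw":67,"dp":[-0.06,0.007,0.02],"roll":0},
    {"claw":67,"dp":[-0.06,0.007,0],"roll":0},
    {"claw":67,"dp":[0,0,0],"roll":0},
  ],
)

```text
time: 10.5
position: [0.6064, 0.2328, 0.0757]
tcp_rot: [-179.9, -0.3, -7.0]
wrist_force: [-0.3, 0.2, 8.1]
opening: 0.79
gripper_force: 65.4
```

send_rows(
  plan=[
    {"claw":67,"dp":[-0.06,0.007,0],"roll":0},
    {"claw":67,"dp":[0,0,0],"roll":0},
  ],
)

```text
time: 10.7
position: [0.6045, 0.2331, 0.0754]
tcp_rot: [-179.9, -0.2, -7.0]
wrist_force: [-0.2, 0.0, 7.1]
opening: 0.795
gripper_force: 65.2
```

send_rows(
  plan=[
    {"claw":67,"dp":[-0.06,0.007,0],"roll":0},
    {"claw":67,"dp":[0,0,0],"roll":0},
  ],
)

```text
time: 10.9
position: [0.6042, 0.2331, 0.0753]
tcp_rot: [-179.9, -0.5, -6.9]
wrist_force: [4.8, 0.1, 2.3]
opening: 0.787
gripper_force: 64.9
```

The ledge is felt (Fx +4.8 N) at the expected place. I'll release and lift.

send_rows(
  plan=[
    {"claw":68,"dp":[0.02,0,0.03],"roll":0},
    {"claw":72,"dp":[0,0,0],"roll":0},
    {"claw":80,"dp":[0,0,0],"roll":0},
    {"claw":80,"dp":[0,0,0],"roll":0},
    {"claw":80,"dp":[0,0,0],"roll":0},
    {"claw":80,"dp":[0,0,0.2],"roll":0},
    {"claw":80,"dp":[0,0,0.4],"roll":0},
    {"claw":80,"dp":[0,0,0.6],"roll":0},
    {"claw":80,"dp":[0,0,0.8],"roll":0},
    {"claw":80,"dp":[0,0,0.8],"roll":0},
    {"claw":80,"dp":[0,0,0],"roll":0},
  ],
)

```text
time: 12.0
position: [0.605, 0.2338, 0.1643]
tcp_rot: [-179.8, -0.6, -7.0]
wrist_force: [1.4, -0.3, 0.0]
opening: 0.937
gripper_force: 0.0
```

```bash
python3 - <<'E'
from h import *
a=grab('wrist')['color'][:,:,::-1]
s=grab('scene')['color'][150:260,370:500,::-1]
cv2.imwrite('pics/v7.png',np.vstack([cv2.resize(a,(480,300)),cv2.copyMakeBorder(cv2.resize(s,(355,300),interpolation=2),0,0,0,125,0)]))
E
```

```text
(no output)
```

View pics/v7.png

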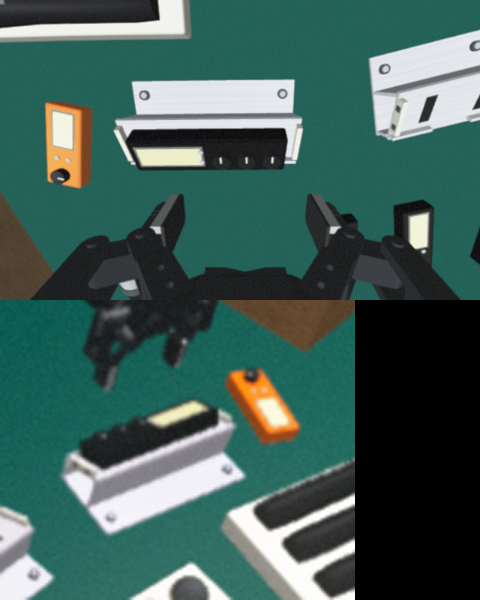

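The long panel lies flat on its stand, display at the left, against the ledge. Now the short panel: I'll hover and refine the measurement numerically.

send_rows(
  plan=[
    {"claw":60,"dp":[-0.227,-0.199,0],"roll":0.964},
    {"claw":60,"dp":[-0.227,-0.199,0],"roll":0.964},
    {"claw":60,"dp":[-0.227,-0.199,0],"roll":0.964},
    {"claw":60,"dp":[-0.227,-0.199,0],"roll":0.964},
    {"claw":60,"dp":[-0.227,-0.199,0],"roll":0.964},
    {"claw":60,"dp":[-0.227,-0.199,-0.1],"roll":0.964},
    {"claw":60,"dp":[-0.227,-0.199,-0.1],"roll":0.964},
    {"claw":60,"dp":[-0.227,-0.199,-0.1],"roll":0.964},
    {"claw":60,"dp":[-0.227,-0.199,-0.1],"roll":0.964},
    {"claw":60,"dp":[-0.227,-0.199,-0.1],"roll":0.964},
    {"claw":60,"dp":[-0.227,-0.199,-0.1],"roll":0.964},
    {"claw":60,"dp":[-0.227,-0.199,-0.1],"roll":0.964},
    {"claw":60,"dp":[-0.227,-0.199,-0.1],"roll":0.964},
    {"claw":50,"dp":[-0.227,-0.199,-0.1],"roll":0.964},
    {"claw":50,"dp":[-0.227,-0.199,-0.1],"roll":0.964},
    {"claw":50,"dp":[-0.227,-0.199,-0.1],"roll":0.964},
    {"claw":50,"dp":[-0.227,-0.199,-0.1],"roll":0.964},
    {"claw":50,"dp":[-0.227,-0.199,-0.1],"roll":0.964},
    {"claw":50,"dp":[-0.227,-0.199,-0.1],"roll":0.964},
    {"claw":50,"dp":[-0.227,-0.199,-0.1],"roll":0.964},
  ],
)

```text
time: 14.1
position: [0.4636, 0.1131, 0.1116]
tcp_rot: [-179.8, 0.0, 89.6]
wrist_force: [-0.4, -0.3, 0.6]
opening: 0.586
gripper_force: 0.0
```

send_rows(
  plan=[
    {"claw":50,"dp":[0,0,0],"roll":0},
    {"claw":50,"dp":[0,0,0],"roll":0},
  ],
)

```text
time: 14.3
position: [0.4647, 0.1134, 0.1124]
tcp_rot: [-179.9, -0.0, 89.3]
wrist_force: [-0.0, 0.8, 0.0]
opening: 0.591
gripper_force: 0.0
```

```bash
cat > k.py <<'E'
from h import *
w=grab('wrist');c=w['color']
m=(c.min(2)>120).astype(np.uint8)
print(w['origin'])
for ct in cv2.findContours(m,0,2)[0]:
    a=cv2.contourArea(ct); r=cv2.minAreaRect(ct)
    if a>8 and r[0][1]<330 and 100<r[0][0]<560:
        q=cv2.minAreaRect((ray(w,ct.reshape(-1,2),.022)[:,:2]*1000).astype(np.float32))
        print(np.round(r[0]),a,'z22',np.round(q[0],1),np.round(q[1],1),round(q[2],1),'z33',np.round(ray(w,r[0],.033)[0]*1000,1))
E
python3 k.py
```

```text
[0.46604216 0.19243914 0.23656659]
[278. 328.] 26.5 z22 [421.2  11.7] [5.2 5.3] 89.7 z33 [423.6  21.   33. ]
[395. 273.] 459.0 z22 [519.1  64. ] [12.1 45.8] 16.5 z33 [516.1  71.2  33. ]
[259. 273.] 459.0 z22 [408.7  65.2] [46.2 11.8] 71.7 z33 [411.9  72.3  33. ]
[538. 314.] 9797.5 z22 [643.6   9.9] [ 95.7 147.6] 7.7 z33 [634.3  31.6  33. ]
[304. 225.] 39.5 z22 [447.  107.4] [5.6 6.1] 23.4 z33 [448.  111.7  33. ]
[332. 214.] 23.0 z22 [468.8 116.2] [8.8 2.2] 89.7 z33 [468.6 120.1  33. ]
[302. 208.] 40.0 z22 [446.4 121.2] [5.6 5.2] 88.1 z33 [447.4 124.9  33. ]
[254. 217.] 2007.5 z22 [409.7 113.8] [46.4 27.6] 1.6 z33 [412.4 118.1  33. ]
```

The short panel is at yaw 91.1° with its knob at (468.6, 114.9). I'll descend and grip.

send_rows(
  plan=[
    {"claw":32,"dp":[0.13,0.05,-0.4],"roll":0.36},
    {"claw":32,"dp":[0,0,-0.7],"roll":0},
    {"claw":32,"dp":[0,0,-0.5],"roll":0},
    {"claw":32,"dp":[0,0,-0.2],"roll":0},
    {"claw":32,"dp":[0,0,-0.15],"roll":0},
    {"claw":32,"dp":[0,0,0],"roll":0},
    {"claw":32,"dp":[0,0,0],"roll":0},
  ],
)

```text
time: 15.05
position: [0.4699, 0.115, 0.0551]
tcp_rot: [179.9, -0.0, 91.2]
wrist_force: [-0.5, -0.3, 0.9]
opening: 0.374
gripper_force: 0.0
```

```bash
python3 k.py
```

```text
[0.46825876 0.19403507 0.17933357]
[373. 271.] 424.0 z22 [497.8 102.6] [ 8.  31.5] 13.3 z33 [495.5 109.4  33. ]
[280. 271.] 431.0 z22 [442.8 101.4] [31.5  8.2] 79.6 z33 [444.7 108.3  33. ]
[325. 252.] 47.5 z22 [469.  114.4] [2.3 9.5] 1.3 z33 [468.9 120.   33. ]
[286. 240.] 72.0 z22 [446.7 121.4] [5.7 5.6] 1.3 z33 [448.2 126.5  33. ]
[220. 252.] 3398.0 z22 [409.6 113.3] [46.9 27.5] 1.3 z33 [413.  119.3  33. ]
```

send_rows(
  plan=[
    {"claw":30,"dp":[-0.03,0,-0.12],"roll":0},
    {"claw":30,"dp":[0,0,-0.1],"roll":0},
    {"claw":30,"dp":[0,0,-0.1],"roll":0},
    {"claw":30,"dp":[0,0,0],"roll":0},
  ],
)

```text
time: 15.5
position: [0.4679, 0.1149, 0.0446]
tcp_rot: [-179.9, 0.0, 91.2]
wrist_force: [0.4, -1.2, 0.6]
opening: 0.35
gripper_force: 0.0
```

send_rows(
  plan=[
    {"claw":15,"dp":[0,0,0],"roll":0},
    {"claw":15,"dp":[0,0,0],"roll":0},
    {"claw":15,"dp":[0,0,0],"roll":0},
    {"claw":15,"dp":[0,0,0],"roll":0},
  ],
  grip_force=50,
)

```text
time: 15.9
position: [0.4683, 0.1149, 0.0452]
tcp_rot: [-180.0, 0.0, 91.2]
wrist_force: [-0.3, -0.4, 1.0]
opening: 0.186
gripper_force: 44.5
```

send_rows(
  plan=[
    {"claw":15,"dp":[0,0,0.2],"roll":0},
    {"claw":15,"dp":[0,0,0.3],"roll":0},
    {"claw":15,"dp":[0,0,0.4],"roll":0},
    {"claw":15,"dp":[0,0,0.4],"roll":0},
    {"claw":15,"dp":[0,0,0.2],"roll":0},
    {"claw":15,"dp":[0,0,0],"roll":0},
  ],
)

```text
time: 16.5
position: [0.4697, 0.1151, 0.0918]
tcp_rot: [179.8, -0.0, 91.2]
wrist_force: [0.8, 0.1, -1.0]
opening: 0.181
gripper_force: 44.4
```

```bash
python3 k.py
```

```text
[0.46775008 0.19401779 0.21605033]
[326. 262.] 43.5 z22 [470.3  88.7] [ 2.2 12. ] 1.2 z33 [470.2  94.7  33. ]
[354. 270.] 403.0 z22 [490.8  81.7] [ 9.4 37.2] 7.3 z33 [489.4  88.5  33. ]
[299. 270.] 409.0 z22 [450.2  80.9] [37.1  9.5] 85.0 z33 [451.3  87.8  33. ]
[285. 248.] 78.0 z22 [440.8  98.4] [7.2 7. ] 1.2 z33 [442.3 103.8  33. ]
[216. 260.] 3755.0 z22 [392.2  88.1] [61.6 36.1] 1.3 z33 [395.9  94.6  33. ]
```

Held and level. Now I'll carry it to the short stand with a -84° turn.

send_rows(
  plan=[
    {"claw":13,"dp":[0.3,-0.15,0.23],"roll":-0.99},
    {"claw":13,"dp":[0.34,-0.3,0.23],"roll":-0.99},
    {"claw":13,"dp":[0.34,-0.3,0.23],"roll":-0.99},
    {"claw":13,"dp":[0.34,-0.3,0.23],"roll":-0.99},
    {"claw":13,"dp":[0.34,-0.3,0.23],"roll":-0.99},
    {"claw":13,"dp":[0.34,-0.3,0.23],"roll":-0.99},
    {"claw":13,"dp":[0.34,-0.3,0.23],"roll":-0.99},
    {"claw":13,"dp":[0.34,-0.3,0.23],"roll":-0.99},
    {"claw":13,"dp":[0.34,-0.3,0],"roll":-0.99},
    {"claw":13,"dp":[0.34,-0.3,0],"roll":-0.99},
    {"claw":13,"dp":[0.34,-0.3,0],"roll":-0.99},
    {"claw":13,"dp":[0.34,-0.3,0],"roll":-0.99},
    {"claw":13,"dp":[0.34,-0.3,0],"roll":-0.99},
    {"claw":13,"dp":[0.34,-0.3,0],"roll":-0.99},
    {"claw":13,"dp":[0.34,-0.3,0],"roll":-0.99},
    {"claw":13,"dp":[0.34,-0.3,0],"roll":-0.99},
    {"claw":13,"dp":[0.34,-0.4,0],"roll":-0.99},
    {"claw":13,"dp":[0,0,0],"roll":0},
    {"claw":13,"dp":[0,0,0],"roll":0},
  ],
)

```text
time: 18.45
position: [0.6398, -0.0364, 0.1443]
tcp_rot: [-179.9, 0.1, 7.1]
wrist_force: [0.7, 0.3, -1.4]
opening: 0.182
gripper_force: 48.9
```

```bash
sed -i 's/range_none//' k.py; python3 k.py; python3 - <<'E'
from h import *
w=load('wrist'); o=np.array([.6359,-.0002]);c,s=np.cos(np.radians(7)),np.sin(np.radians(7))
# expected window axis when held at bottom height zb: window centre = TCP + 58.9mm along y_dir
t=np.array([.6414,-.0365]);print('expected window px',proj(w,[*(t+.0589*np.array([-s,c])),.147-.0452+.022]))
E
```

```text
[ 0.71855389 -0.02660985  0.26832896]
[355. 289.] 38.5 z22 [560.  -70.6] [ 6.5 12.6] 57.5 z33 [565.8 -70.7  33. ]
[298. 289.] 37.0 z22 [551.9 -19.7] [8.8 9.4] 7.3 z33 [559.3 -19.8  33. ]
[326. 262.] 43.5 z22 [584.1 -42.5] [15.4  2.8] 7.2 z33 [590.2 -41.8  33. ]
[285. 248.] 75.5 z22 [592.4  -3.9] [8.9 9.1] 7.3 z33 [598.1  -4.9  33. ]
[216. 259.] 3656.0 z22 [573.4  56.1] [45.1 78.3] 7.3 z33 [580.4  53.6  33. ]
[275. 208.] 5530.5 z22 [628.4   7.4] [ 57.2 160.1] 7.2 z33 [633.3   6.2  33. ]
[558. 239.] 15441.0 z22 [ 627.5 -262.5] [184.7 106. ] 88.9 z33 [ 635.8 -236.4   33. ]
[282. 145.] 7285.5 z22 [683.7   5.2] [ 37.9 127.2] 7.6 z33 [685.6   4.5  33. ]
[294.  29.] 12956.0 z22 [768.9   5.1] [ 38.4 338.7] 6.9 z33 [765.7   3.1  33. ]
expected window px [[217.77365837 258.26131895]]
```

The window sits where expected (216,259 against 218,258) and the yaw matches the stand. I'll lower to contact.

send_rows(
  plan=[
    {"claw":13,"dp":[0.04,0,-0.3],"roll":0},
    {"claw":13,"dp":[0,0,-0.4],"roll":0},
    {"claw":13,"dp":[0,0,-0.4],"roll":0},
    {"claw":13,"dp":[0,0,-0.22],"roll":0},
    {"claw":13,"dp":[0,0,-0.1],"roll":0},
    {"claw":13,"dp":[0,0,-0.07],"roll":0},
    {"claw":13,"dp":[0,0,0],"roll":0},
  ],
  grip_force=40,
)

```text
time: 19.2
position: [0.6418, -0.0365, 0.1005]
tcp_rot: [-180.0, 0.0, 7.1]
wrist_force: [0.7, 0.5, -0.0]
opening: 0.182
gripper_force: 48.9
```

send_rows(
  plan=[
    {"claw":13,"dp":[0,0,-0.05],"roll":0},
    {"claw":13,"dp":[0,0,0],"roll":0},
  ],
)

```text
time: 19.4
position: [0.642, -0.0366, 0.0995]
tcp_rot: [180.0, -0.0, 7.1]
wrist_force: [-1.0, 0.7, -0.6]
opening: 0.186
gripper_force: 48.9
```

send_rows(
  plan=[
    {"claw":13,"dp":[0,0,-0.06],"roll":0},
    {"claw":13,"dp":[0,0,-0.06],"roll":0},
    {"claw":13,"dp":[0,0,0],"roll":0},
  ],
)

```text
time: 19.7
position: [0.6416, -0.0369, 0.0963]
tcp_rot: [180.0, 0.0, 7.1]
wrist_force: [-3.5, 0.2, 4.9]
opening: 0.184
gripper_force: 49.6
```

send_rows(
  plan=[
    {"claw":13,"dp":[-0.05,-0.006,-0.045],"roll":0},
    {"claw":13,"dp":[-0.05,-0.006,-0.045],"roll":0},
    {"claw":13,"dp":[-0.04,-0.006,-0.045],"roll":0},
    {"claw":13,"dp":[0,0,0],"roll":0},
  ],
)

```text
time: 20.1
position: [0.6386, -0.0373, 0.0936]
tcp_rot: [180.0, -0.2, 7.1]
wrist_force: [-3.0, -0.4, 8.6]
opening: 0.182
gripper_force: 50.0
```

send_rows(
  plan=[
    {"claw":13,"dp":[-0.04,-0.005,-0.05],"roll":0},
    {"claw":13,"dp":[-0.04,-0.005,-0.05],"roll":0},
    {"claw":13,"dp":[-0.04,-0.005,-0.045],"roll":0},
    {"claw":13,"dp":[0,0,0],"roll":0},
  ],
)

```text
time: 20.5
position: [0.6357, -0.0377, 0.0896]
tcp_rot: [179.9, -0.3, 7.0]
wrist_force: [-2.1, 0.1, 8.2]
opening: 0.186
gripper_force: 52.9
```

```bash
python3 k.py
```

```text
[ 0.71369454 -0.02793764  0.21417628]
[355. 289.] 38.5 z22 [590.7 -63.8] [6.8 7.3] 7.0 z33 [597.8 -61.8  33. ]
[298. 289.] 37.0 z22 [585.6 -22.6] [6.8 7.3] 7.2 z33 [592.9 -22.8  33. ]
[326. 266.] 37.0 z22 [607.3 -40.8] [10.4  2.1] 7.1 z33 [613.4 -40.1  33. ]
[284. 249.] 70.5 z22 [616.5  -9.7] [6.2 7.1] 7.1 z33 [622.1 -10.8  33. ]
[214. 258.] 3131.0 z22 [603.5  38.1] [29.2 64.7] 7.3 z33 [610.   34.8  33. ]
[257. 229.] 4329.5 z22 [628.5   9.9] [ 54.2 168.2] 7.8 z33 [634.4   7.9  33. ]
[269. 149.] 11370.0 z22 [684.    4.5] [ 37.  124.7] 7.6 z33 [686.2   3.2  33. ]
[420.  20.] 6816.5 z22 [767.5 -73.8] [ 20.1 185.9] 7.5 z33 [764.2 -71.   33. ]
```

Contact came at the predicted height, and the foreshortened window shows the panel is tilting. I'll continue.

send_rows(
  plan=[
    {"claw":13,"dp":[-0.035,-0.004,-0.055],"roll":0},
    {"claw":13,"dp":[-0.035,-0.004,-0.055],"roll":0},
    {"claw":13,"dp":[-0.03,-0.004,-0.055],"roll":0},
    {"claw":13,"dp":[0,0,0],"roll":0},
  ],
)

```text
time: 20.95
position: [0.6324, -0.0381, 0.0849]
tcp_rot: [180.0, -0.2, 7.0]
wrist_force: [-3.7, 0.2, 9.9]
opening: 0.183
gripper_force: 59.5
```

send_rows(
  plan=[
    {"claw":13,"dp":[-0.035,-0.004,-0.055],"roll":0},
    {"claw":13,"dp":[-0.035,-0.004,-0.055],"roll":0},
    {"claw":13,"dp":[-0.02,-0.002,-0.055],"roll":0},
    {"claw":13,"dp":[0,0,0],"roll":0},
  ],
)

```text
time: 21.35
position: [0.6319, -0.0381, 0.0838]
tcp_rot: [179.9, -0.5, 7.1]
wrist_force: [-7.1, 2.6, 23.3]
opening: 0.185
gripper_force: 65.7
```

send_rows(
  plan=[
    {"claw":13,"dp":[-0.06,-0.007,0.02],"roll":0},
    {"claw":13,"dp":[-0.05,-0.007,0],"roll":0},
    {"claw":13,"dp":[0,0,0],"roll":0},
  ],
)

```text
time: 21.65
position: [0.6289, -0.0389, 0.0824]
tcp_rot: [179.9, -0.5, 7.0]
wrist_force: [-1.2, -0.1, 12.1]
opening: 0.183
gripper_force: 63.2
```

```bash
python3 k.py
```

```text
[ 0.70618824 -0.02903639  0.20736161]
[356. 289.] 40.0 z22 [588.9 -63.9] [6.5 7.7] 7.0 z33 [595.9 -61.9  33. ]
[298. 289.] 37.5 z22 [584.  -23.9] [6.5 7. ] 7.1 z33 [591.2 -24.1  33. ]
[327. 268.] 34.0 z22 [603.3 -42. ] [8.5 2.7] 7.0 z33 [609.5 -41.2  33. ]
[284. 248.] 61.5 z22 [614.  -11.2] [5.2 7.4] 7.1 z33 [619.5 -12.3  33. ]
[212. 254.] 2664.0 z22 [603.3  35.9] [23.3 63.9] 7.2 z33 [609.6  32.4  33. ]
[253. 225.] 5939.0 z22 [627.3  10. ] [ 58.5 169.8] 7.8 z33 [633.2   7.9  33. ]
[266. 140.] 12433.5 z22 [683.5   4.3] [ 36.8 124.2] 7.5 z33 [685.3   2.8  33. ]
[480.  12.] 2786.5 z22 [ 766.6 -104.8] [ 12.3 122.2] 7.9 z33 [ 762.9 -100.3   33. ]
```

Flush with the slope. I'll keep sliding to the ledge.

send_rows(
  plan=[
    {"claw":13,"dp":[-0.06,-0.007,0.02],"roll":0},
    {"claw":13,"dp":[0,0,0],"roll":0},
  ],
)

```text
time: 21.9
position: [0.6262, -0.0392, 0.0816]
tcp_rot: [179.9, -0.4, 7.0]
wrist_force: [0.2, -0.1, 8.8]
opening: 0.183
gripper_force: 61.2
```

send_rows(
  plan=[
    {"claw":13,"dp":[-0.06,-0.007,0],"roll":0},
    {"claw":13,"dp":[0,0,0],"roll":0},
  ],
)

```text
time: 22.1
position: [0.6258, -0.0391, 0.0815]
tcp_rot: [179.9, -0.6, 7.0]
wrist_force: [4.4, 1.6, 5.9]
opening: 0.182
gripper_force: 60.2
```

send_rows(
  plan=[
    {"claw":13,"dp":[-0.06,-0.007,0],"roll":0},
    {"claw":13,"dp":[0,0,0],"roll":0},
  ],
)

```text
time: 22.3
position: [0.6254, -0.0391, 0.0817]
tcp_rot: [179.9, -0.8, 7.0]
wrist_force: [8.7, 1.7, 3.0]
opening: 0.185
gripper_force: 59.7
```

Ledge contact. I'll ease off, release and lift.

send_rows(
  plan=[
    {"claw":13,"dp":[0.06,0.007,0.02],"roll":0},
    {"claw":17,"dp":[0,0,0],"roll":0},
    {"claw":22,"dp":[0,0,0],"roll":0},
    {"claw":28,"dp":[0,0,0],"roll":0},
    {"claw":28,"dp":[0,0,0],"roll":0},
    {"claw":28,"dp":[0,0,0.2],"roll":0},
    {"claw":28,"dp":[0,0,0.4],"roll":0},
    {"claw":28,"dp":[0,0,0.6],"roll":0},
    {"claw":28,"dp":[0,0,0.8],"roll":0},
    {"claw":28,"dp":[0,0,0.6],"roll":0},
    {"claw":50,"dp":[0,0,0],"roll":0},
    {"claw":50,"dp":[0,0,0],"roll":0},
  ],
)

```text
time: 23.5
position: [0.6216, -0.0391, 0.1577]
tcp_rot: [180.0, -0.1, 7.1]
wrist_force: [0.2, -0.6, -2.0]
opening: 0.588
gripper_force: 0.0
```

```bash
python3 k.py
```

```text
[ 0.69995126 -0.02932834  0.28197526]
[400. 294.] 64.5 z22 [ 532.7 -123.7] [10.5 12.7] 6.9 z33 [ 539.9 -119.9   33. ]
[253. 294.] 63.0 z22 [514.5  21.9] [10.5 12. ] 7.3 z33 [522.3  20.1  33. ]
[299. 212.] 26.5 z22 [606.6 -15.2] [4.8 5.5] 7.1 z33 [610.6 -15.8  33. ]
[327. 210.] 15.0 z22 [611.2 -40.2] [7.7 1.8] 7.1 z33 [615.  -39.8  33. ]
[298. 198.] 32.0 z22 [618.7 -12.7] [4.7 6.4] 7.1 z33 [622.2 -13.4  33. ]
[249. 204.] 1455.0 z22 [607.6  29.9] [23.8 56.5] 7.1 z33 [611.6  27.8  33. ]
[557. 217.] 15872.0 z22 [ 627.4 -266.6] [191.5 103.2] 88.9 z33 [ 633.6 -242.4   33. ]
[276. 182.] 4266.5 z22 [630.4   7.3] [ 58.8 158. ] 7.5 z33 [634.3   6.3  33. ]
[283. 123.] 7035.0 z22 [682.3   5.2] [ 38.1 127.7] 7.5 z33 [683.4   4.2  33. ]
[366.  18.] 5585.5 z22 [767.2 -50.2] [ 25.4 224.3] 7.3 z33 [764.  -49.3  33. ]
```

The short panel is seated at yaw 7.1°, matching its stand. Now the medium panel.

send_rows(
  plan=[
    {"claw":70,"dp":[-0.434,0.077,0],"roll":0.985},
    {"claw":70,"dp":[-0.434,0.077,0],"roll":0.985},
    {"claw":70,"dp":[-0.434,0.077,0],"roll":0.985},
    {"claw":70,"dp":[-0.434,0.077,0],"roll":0.985},
    {"claw":70,"dp":[-0.434,0.077,0],"roll":0.985},
    {"claw":70,"dp":[-0.434,0.077,0],"roll":0.985},
    {"claw":70,"dp":[-0.434,0.077,0],"roll":0.985},
    {"claw":70,"dp":[-0.434,0.077,0],"roll":0.985},
    {"claw":70,"dp":[-0.434,0.077,-0.15],"roll":0.985},
    {"claw":70,"dp":[-0.434,0.077,-0.15],"roll":0.985},
    {"claw":70,"dp":[-0.434,0.077,-0.15],"roll":0.985},
    {"claw":70,"dp":[-0.434,0.077,-0.15],"roll":0.985},
    {"claw":70,"dp":[-0.434,0.077,-0.15],"roll":0.985},
    {"claw":60,"dp":[-0.434,0.077,-0.15],"roll":0.985},
    {"claw":60,"dp":[-0.434,0.077,-0.15],"roll":0.985},
    {"claw":60,"dp":[-0.434,0.077,-0.15],"roll":0.985},
    {"claw":60,"dp":[-0.434,0.077,-0.15],"roll":0.985},
    {"claw":60,"dp":[-0.434,0.077,-0.15],"roll":0.985},
    {"claw":60,"dp":[0,0,0],"roll":0},
    {"claw":60,"dp":[0,0,0],"roll":0},
  ],
)

```text
time: 25.55
position: [0.3866, 0.0026, 0.1114]
tcp_rot: [-179.9, -0.0, 95.6]
wrist_force: [-0.6, 0.0, -0.1]
opening: 0.7
gripper_force: 0.0
```

```bash
python3 k.py
```

```text
[0.37916921 0.08123147 0.23559129]
[408. 275.] 568.0 z22 [456.3 -40.8] [13.1 49.9] 26.5 z33 [451.8 -33.9  33. ]
[246. 275.] 580.0 z22 [326.2 -53.8] [50.3 13.9] 75.1 z33 [329.2 -46.1  33. ]
[310. 230.] 37.5 z22 [374.8  -9.1] [3.1 9.1] 4.5 z33 [375.   -4.4  33. ]
[346. 230.] 41.5 z22 [402.  -6.] [3.1 9.9] 6.6 z33 [400.8  -1.5  33. ]
[374. 227.] 50.5 z22 [422.8  -1.5] [6.1 6.6] 8.1 z33 [420.6   2.8  33. ]
[375. 210.] 54.0 z22 [421.6  12.1] [6.  6.4] 8.2 z33 [419.4  15.7  33. ]
[422. 218.] 2729.0 z22 [457.1   9.4] [59.6 28.1] 5.7 z33 [453.6  13.4  33. ]
```

The medium panel is at yaw -84.3°, with the knob midpoint at (387.4, 2.1).

send_rows(
  plan=[
    {"claw":54,"dp":[0.03,-0.017,-0.4],"roll":0},
    {"claw":54,"dp":[0,0,-0.7],"roll":0},
    {"claw":54,"dp":[0,0,-0.5],"roll":0},
    {"claw":54,"dp":[0,0,-0.25],"roll":0},
    {"claw":54,"dp":[0,0,-0.15],"roll":0},
    {"claw":54,"dp":[0,0,0],"roll":0},
  ],
)

```text
time: 26.2
position: [0.3881, 0.002, 0.0518]
tcp_rot: [-180.0, -0.0, 95.7]
wrist_force: [0.4, -0.9, 0.3]
opening: 0.632
gripper_force: 0.0
```

```bash
python3 k.py
```

```text
[0.38052933 0.08057472 0.1760282 ]
[350. 272.] 57.0 z22 [402.6  -8.4] [2.3 9.8] 7.0 z33 [401.  -2.  33.]
[301. 272.] 56.5 z22 [374.6 -11.2] [2.3 9.8] 4.3 z33 [375.   -4.6  33. ]
[254. 274.] 557.0 z22 [347.1 -15.6] [34.7  9.8] 77.2 z33 [349.7  -8.2  33. ]
[389. 243.] 91.5 z22 [421.8  12.1] [6.  6.9] 50.3 z33 [418.9  17.   33. ]
[448. 253.] 4941.0 z22 [454.8   0.7] [66.7 44.5] 6.3 z33 [450.9  14.5  33. ]
```

send_rows(
  plan=[
    {"claw":54,"dp":[-0.02,0,-0.12],"roll":0},
    {"claw":54,"dp":[0,0,-0.1],"roll":0},
    {"claw":54,"dp":[0,0,-0.08],"roll":0},
    {"claw":54,"dp":[0,0,0],"roll":0},
  ],
)

```text
time: 26.65
position: [0.387, 0.0021, 0.0427]
tcp_rot: [-180.0, -0.0, 95.7]
wrist_force: [0.5, -0.0, -0.4]
opening: 0.63
gripper_force: 0.0
```

send_rows(
  plan=[
    {"claw":40,"dp":[0,0,0],"roll":0},
    {"claw":40,"dp":[0,0,0],"roll":0},
    {"claw":40,"dp":[0,0,0],"roll":0},
    {"claw":40,"dp":[0,0,0],"roll":0},
  ],
  grip_force=50,
)

```text
time: 27.05
position: [0.3874, 0.002, 0.0435]
tcp_rot: [-180.0, -0.0, 95.7]
wrist_force: [-1.3, 0.5, 5.7]
opening: 0.487
gripper_force: 49.8
```

send_rows(
  plan=[
    {"claw":40,"dp":[0,0,0.2],"roll":0},
    {"claw":40,"dp":[0,0,0.3],"roll":0},
    {"claw":40,"dp":[0,0,0.4],"roll":0},
    {"claw":40,"dp":[0,0,0.4],"roll":0},
    {"claw":40,"dp":[0,0,0.2],"roll":0},
    {"claw":40,"dp":[0,0,0],"roll":0},
  ],
)

```text
time: 27.65
position: [0.3883, 0.0018, 0.0892]
tcp_rot: [179.8, 0.1, 95.7]
wrist_force: [-0.4, 0.5, -1.1]
opening: 0.487
gripper_force: 50.7
```

```bash
python3 k.py
```

```text
[0.38026272 0.08052033 0.21328925]
[352. 281.] 66.5 z22 [411.1 -36.9] [ 3.6 13.3] 7.1 z33 [409.3 -30.1  33. ]
[301. 281.] 61.0 z22 [374.  -40.6] [ 2.9 13.3] 4.3 z33 [374.4 -33.6  33. ]
[385. 272.] 523.0 z22 [433.3 -27.7] [11.1 41. ] 21.0 z33 [429.9 -21.   33. ]
[269. 272.] 530.0 z22 [350.3 -36.1] [40.9 11.4] 80.8 z33 [352.3 -28.8  33. ]
[394. 250.] 101.5 z22 [436.4  -9.5] [7.7 9.3] 9.4 z33 [433.2  -4.3  33. ]
[459. 260.] 5037.5 z22 [483.  -13.8] [78.6 37.4] 5.6 z33 [478.2  -7.7  33. ]
```

Held. Now I'll carry it to the medium stand with a +83° turn.

send_rows(
  plan=[
    {"claw":38,"dp":[0.4,-0.4,0.233],"roll":0.976},
    {"claw":38,"dp":[0.44,-0.61,0.233],"roll":0.976},
    {"claw":38,"dp":[0.44,-0.61,0.233],"roll":0.976},
    {"claw":38,"dp":[0.44,-0.61,0.233],"roll":0.976},
    {"claw":38,"dp":[0.44,-0.61,0.233],"roll":0.976},
    {"claw":38,"dp":[0.44,-0.61,0.233],"roll":0.976},
    {"claw":38,"dp":[0.44,-0.61,0.233],"roll":0.976},
    {"claw":38,"dp":[0.44,-0.61,0.233],"roll":0.976},
    {"claw":38,"dp":[0.44,-0.61,0],"roll":0.976},
    {"claw":38,"dp":[0.44,-0.61,0],"roll":0.976},
    {"claw":38,"dp":[0.44,-0.61,0],"roll":0.976},
    {"claw":38,"dp":[0.44,-0.61,0],"roll":0.976},
    {"claw":38,"dp":[0.44,-0.61,0],"roll":0.976},
    {"claw":38,"dp":[0.44,-0.61,0],"roll":0.976},
    {"claw":38,"dp":[0.44,-0.61,0],"roll":0.976},
    {"claw":38,"dp":[0.44,-0.61,0],"roll":0.976},
    {"claw":38,"dp":[0.44,-0.61,0],"roll":0.976},
    {"claw":38,"dp":[0,0,0],"roll":0},
    {"claw":38,"dp":[0,0,0],"roll":0},
  ],
)

```text
time: 29.6
position: [0.6098, -0.3025, 0.1423]
tcp_rot: [179.9, -0.1, 178.6]
wrist_force: [-0.2, 0.3, -1.6]
opening: 0.492
gripper_force: 50.9
```

```bash
python3 k.py
```

```text
[ 0.53129727 -0.30070952  0.26666757]
[352. 281.] 41.0 z22 [ 684.3 -279.8] [14.9  2.8] 0.0 z33 [ 677.4 -280.8   33. ]
[301. 281.] 48.5 z22 [ 683.  -327.3] [ 3.7 14.8] 87.2 z33 [ 676.2 -326.1   33. ]
[385. 273.] 282.0 z22 [ 676.9 -249.7] [48.7 12.6] 11.8 z33 [ 669.8 -252.3   33. ]
[394. 250.] 82.0 z22 [ 653.9 -243.7] [10.2  9.5] 26.4 z33 [ 648.1 -245.9   33. ]
[458. 260.] 4704.0 z22 [ 666.4 -185.2] [98.9 45.5] 88.4 z33 [ 659.8 -189.    33. ]
[355. 198.] 9088.5 z22 [ 609.2 -283.4] [106.4 216.4] 23.0 z33 [ 601.4 -278.5   33. ]
[545.  20.] 60.0 z22 [ 473.4 -140.8] [6.2 5.8] 9.7 z33 [ 475.9 -148.    33. ]
```

The window yaw is -1.6°, matching the stand. I'll lower, then roll.

send_rows(
  plan=[
    {"claw":38,"dp":[0.035,-0.04,-0.3],"roll":0},
    {"claw":38,"dp":[0,0,-0.4],"roll":0},
    {"claw":38,"dp":[0,0,-0.4],"roll":0},
    {"claw":38,"dp":[0,0,-0.25],"roll":0},
    {"claw":38,"dp":[0,0,-0.1],"roll":0},
    {"claw":38,"dp":[0,0,-0.07],"roll":0},
    {"claw":38,"dp":[0,0,0],"roll":0},
  ],
)

```text
time: 30.35
position: [0.6116, -0.304, 0.0982]
tcp_rot: [180.0, -0.0, 178.7]
wrist_force: [0.2, 0.6, -1.6]
opening: 0.49
gripper_force: 50.9
```

send_rows(
  plan=[
    {"claw":38,"dp":[0,0,-0.06],"roll":0},
    {"claw":38,"dp":[0,0,-0.05],"roll":0},
    {"claw":38,"dp":[0,0,0],"roll":0},
  ],
)

```text
time: 30.65
position: [0.6117, -0.3042, 0.0953]
tcp_rot: [-180.0, 0.0, 178.7]
wrist_force: [0.4, -1.1, -0.2]
opening: 0.489
gripper_force: 51.0
```

send_rows(
  plan=[
    {"claw":38,"dp":[0,0,-0.06],"roll":0},
    {"claw":38,"dp":[0,0,0],"roll":0},
  ],
)

```text
time: 30.85
position: [0.6111, -0.3043, 0.0944]
tcp_rot: [-180.0, -0.1, 178.7]
wrist_force: [-3.6, 0.3, 5.4]
opening: 0.487
gripper_force: 51.6
```

send_rows(
  plan=[
    {"claw":38,"dp":[-0.05,0.001,-0.045],"roll":0},
    {"claw":38,"dp":[-0.05,0.001,-0.045],"roll":0},
    {"claw":38,"dp":[-0.04,0.001,-0.045],"roll":0},
    {"claw":38,"dp":[0,0,0],"roll":0},
  ],
)

```text
time: 31.25
position: [0.6079, -0.3042, 0.0917]
tcp_rot: [-180.0, 0.1, 178.7]
wrist_force: [-2.9, 1.5, 8.4]
opening: 0.489
gripper_force: 51.9
```

send_rows(
  plan=[
    {"claw":38,"dp":[-0.04,0.001,-0.05],"roll":0},
    {"claw":38,"dp":[-0.04,0.001,-0.05],"roll":0},
    {"claw":38,"dp":[-0.04,0.001,-0.045],"roll":0},
    {"claw":38,"dp":[0,0,0],"roll":0},
  ],
)

```text
time: 31.65
position: [0.6049, -0.3042, 0.0877]
tcp_rot: [-179.9, 0.2, 178.7]
wrist_force: [-2.4, 2.4, 8.3]
opening: 0.487
gripper_force: 54.8
```

```bash
python3 k.py
```

```text
[ 0.52573622 -0.30216312  0.21161116]
[353. 281.] 48.0 z22 [ 645.7 -286. ] [13.2  2.8] 0.1 z33 [ 638.7 -286.9   33. ]
[301. 281.] 49.5 z22 [ 644.8 -323.3] [ 2.9 13.3] 87.0 z33 [ 637.8 -322.1   33. ]
[385. 273.] 303.0 z22 [ 639.8 -262.9] [38.1  9.7] 11.6 z33 [ 632.7 -265.4   33. ]
[393. 253.] 83.5 z22 [ 623.9 -258.3] [7.9 7. ] 2.3 z33 [ 618.3 -260.8   33. ]
[458. 264.] 5349.5 z22 [ 634.9 -210.9] [81.8 40.8] 88.5 z33 [ 627.9 -217.4   33. ]
[393. 242.] 10273.0 z22 [ 618.1 -254.3] [205.   84.3] 87.9 z33 [ 610.1 -261.1   33. ]
```

send_rows(
  plan=[
    {"claw":38,"dp":[-0.035,0.001,-0.055],"roll":0},
    {"claw":38,"dp":[-0.035,0.001,-0.055],"roll":0},
    {"claw":38,"dp":[-0.03,0.001,-0.055],"roll":0},
    {"claw":38,"dp":[0,0,0],"roll":0},
  ],
)

```text
time: 32.1
position: [0.6017, -0.3042, 0.0827]
tcp_rot: [-179.9, 0.1, 178.7]
wrist_force: [-2.9, 2.4, 8.8]
opening: 0.488
gripper_force: 57.9
```

send_rows(
  plan=[
    {"claw":38,"dp":[-0.035,0.001,-0.055],"roll":0},
    {"claw":38,"dp":[-0.035,0.001,-0.055],"roll":0},
    {"claw":38,"dp":[-0.02,0,-0.055],"roll":0},
    {"claw":38,"dp":[0,0,0],"roll":0},
  ],
)

```text
time: 32.5
position: [0.6014, -0.3042, 0.0819]
tcp_rot: [-179.9, 0.4, 178.7]
wrist_force: [-4.9, 5.3, 21.2]
opening: 0.487
gripper_force: 62.1
```

send_rows(
  plan=[
    {"claw":38,"dp":[-0.06,0.001,0.02],"roll":0},
    {"claw":38,"dp":[-0.06,0.001,0.01],"roll":0},
    {"claw":38,"dp":[0,0,0],"roll":0},
  ],
)

```text
time: 32.8
position: [0.5972, -0.3049, 0.08]
tcp_rot: [-179.8, 0.4, 178.6]
wrist_force: [-0.2, 0.9, 9.9]
opening: 0.487
gripper_force: 60.3
```

send_rows(
  plan=[
    {"claw":38,"dp":[-0.06,0.001,0.01],"roll":0},
    {"claw":38,"dp":[0,0,0],"roll":0},
  ],
)

```text
time: 33.0
position: [0.5961, -0.305, 0.0798]
tcp_rot: [-179.8, 0.5, 178.6]
wrist_force: [3.2, 0.6, 6.4]
opening: 0.488
gripper_force: 59.4
```

send_rows(
  plan=[
    {"claw":38,"dp":[-0.06,0.001,0],"roll":0},
    {"claw":38,"dp":[0,0,0],"roll":0},
  ],
)

```text
time: 33.2
position: [0.5959, -0.305, 0.0798]
tcp_rot: [-179.8, 0.7, 178.6]
wrist_force: [6.8, -0.4, 2.7]
opening: 0.492
gripper_force: 58.8
```

Ledge contact. I'll release, lift and pull back so the cameras see all the stands.

send_rows(
  plan=[
    {"claw":39,"dp":[0.05,0,0.02],"roll":0},
    {"claw":43,"dp":[0,0,0],"roll":0},
    {"claw":48,"dp":[0,0,0],"roll":0},
    {"claw":54,"dp":[0,0,0],"roll":0},
    {"claw":54,"dp":[0,0,0],"roll":0},
    {"claw":54,"dp":[0,0,0.2],"roll":0},
    {"claw":54,"dp":[0,0,0.4],"roll":0},
    {"claw":54,"dp":[0,0,0.7],"roll":0},
    {"claw":54,"dp":[0,0,0.9],"roll":0},
    {"claw":54,"dp":[-0.5,0.2,0.9],"roll":0},
    {"claw":54,"dp":[-0.8,0.3,0.6],"roll":0},
    {"claw":54,"dp":[-0.9,0.4,0.3],"roll":0},
    {"claw":54,"dp":[-0.9,0.4,0],"roll":0},
    {"claw":54,"dp":[-0.9,0.4,0],"roll":0},
    {"claw":54,"dp":[-0.9,0.4,0],"roll":0},
    {"claw":54,"dp":[-0.5,0.2,0],"roll":0},
    {"claw":54,"dp":[0,0,0],"roll":0},
    {"claw":54,"dp":[0,0,0],"roll":0},
  ],
)

```text
time: 35.0
position: [0.431, -0.235, 0.1979]
tcp_rot: [-179.9, 0.1, 178.7]
wrist_force: [0.3, -0.5, 0.2]
opening: 0.633
gripper_force: 0.0
```

```bash
python3 - <<'E'
from h import *
t=grab('top');c=t['color'];s=grab('scene')['color']
O={'long':(.6239,.2708,-7.1,66,165),'short':(.6359,-.0002,7.1,42,105),'med':(.6108,-.266,-1.4,54,135)}
cream=np.zeros(c.shape[:2],np.uint8)
f=c.astype(int); cream=((f[:,:,0]>170)&(f[:,:,0]-f[:,:,2]>15)).astype(np.uint8); cream[:100]=0;cream[160:]=0
for ct in cv2.findContours(cream,0,2)[0]:
    if cv2.contourArea(ct)<40: continue
    r=cv2.minAreaRect(ct);q=cv2.minAreaRect((ray(t,ct.reshape(-1,2),.060)[:,:2]*1000).astype(np.float32))
    print(np.round(r[0],1),np.round(q[0],1),np.round(q[1],1),round(q[2],1))
    for n,(x,y,a,w,L) in O.items():
        a=np.radians(a);d=np.array(q[0])/1000-[x,y]
        loc=[d@[np.cos(a),np.sin(a)]*1000,d@[-np.sin(a),np.cos(a)]*1000]
        if abs(loc[1])<90: print('  ',n,'stand-frame',np.round(loc,1))
cv2.imwrite('pics/f.png',np.vstack([cv2.resize(c[95:165,180:450,::-1],(800,207),interpolation=2),cv2.resize(s[150:330,220:475,::-1],(548,387),interpolation=2).copy() if 0 else cv2.copyMakeBorder(cv2.resize(s[150:330,220:475,::-1],(548,387),interpolation=2),0,0,0,252,0)]))
E
```

```text
[  3.  153.5] [542.2 955.4] [34.2 19.3] 4.9
[396. 140.] [ 600.4 -234.7] [54.6 24.7] 89.6
   med stand-frame [-11.2  31. ]
[ 59.  146.5] [567.4 780.2] [321.1  75.9] 89.8
[311.6 131.2] [621.7  19.4] [24.2 44.1] 8.4
   short stand-frame [-11.7  21.2]
[213.3 131.1] [617.2 313.1] [65.6 26. ] 83.5
   long stand-frame [-11.9  41.1]
[169.7 128.4] [623.8 444.3] [ 43.6 103.3] 70.3
```

View pics/f.png

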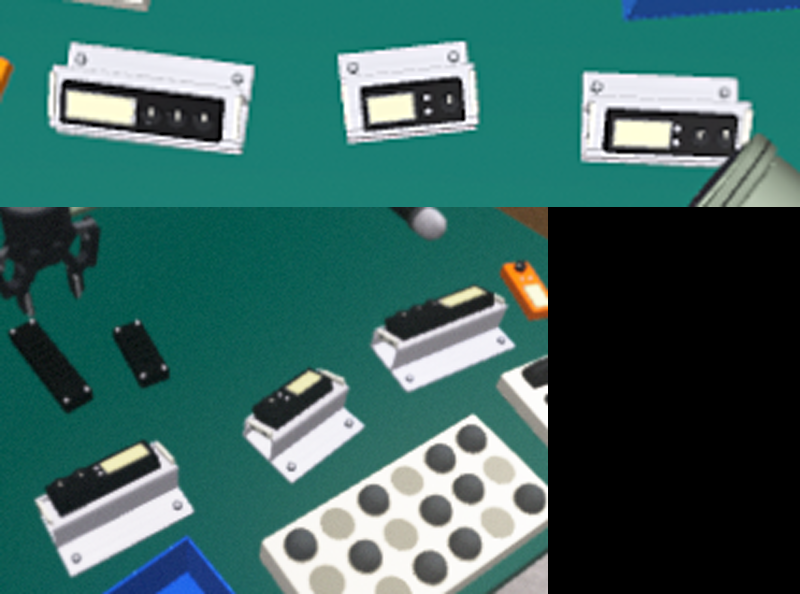

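The final view shows all three panels on their matching stands, flat, display at the left (windows at (100,107), (390,108) and (643,134)). The offsets along each stand are within about 1 mm. The blanks are untouched. I have time left, so I'll check the ledge contact of the medium panel from nearby with the wrist camera.

send_rows(
  plan=[
    {"claw":54,"dp":[0.7,-0.2,0.3],"roll":0},
    {"claw":54,"dp":[0.9,-0.2,0],"roll":0},
    {"claw":54,"dp":[0.9,-0.2,0],"roll":0},
    {"claw":54,"dp":[0.5,0,0],"roll":0},
    {"claw":54,"dp":[0,0,0],"roll":0},
    {"claw":54,"dp":[0,0,0],"roll":0},
  ],
)

```text
time: 35.7
position: [0.5206, -0.2525, 0.2052]
tcp_rot: [180.0, -0.1, 178.7]
wrist_force: [-1.1, 0.1, 0.5]
opening: 0.63
gripper_force: 0.0
```

```bash
python3 - <<'E'
from h import *
from workcell import readout
w=grab('wrist');c=w['color']
cv2.imwrite('pics/g.png',cv2.resize(c[80:380,120:560,::-1],None,fx=1.8,fy=1.8,interpolation=2))
print(readout.observe()['position'],w['origin'])
E
```

```text
[ 0.52005786 -0.25243967  0.20521163] [ 0.44190883 -0.2507468   0.32947399]
```

View pics/g.png

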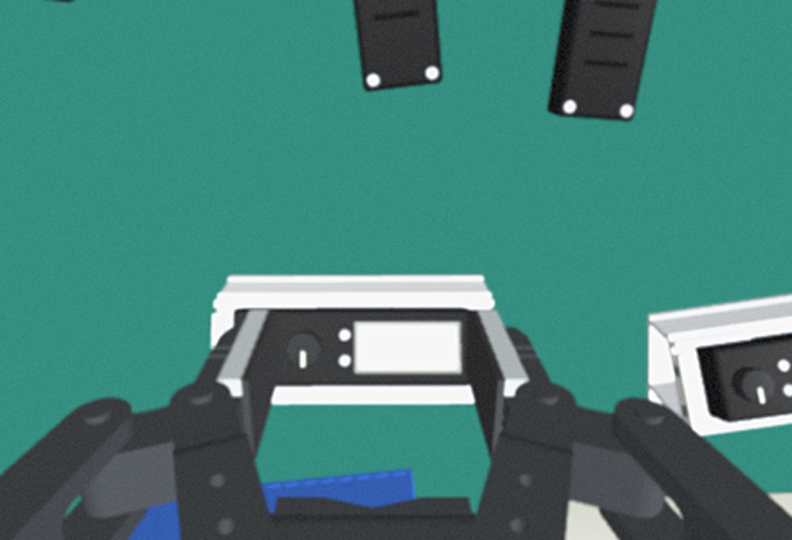

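The medium panel's lower edge lies parallel and tight along the ledge (row ~308). I'll do the same check on the long and short panels numerically.

send_rows(
  plan=[
    {"claw":54,"dp":[-0.2,0.9,0],"roll":0},
    {"claw":54,"dp":[0,0.95,0],"roll":0},
    {"claw":54,"dp":[0,0.95,0],"roll":0},
    {"claw":54,"dp":[0,0.95,0],"roll":0},
    {"claw":54,"dp":[0,0.95,0],"roll":0},
    {"claw":54,"dp":[0,0.95,0],"roll":0},
    {"claw":54,"dp":[0,0.95,0],"roll":0},
    {"claw":54,"dp":[0,0.95,0],"roll":0},
    {"claw":54,"dp":[0,0.95,0],"roll":0},
    {"claw":54,"dp":[0,0.95,0],"roll":0},
    {"claw":54,"dp":[0,0.95,0],"roll":0},
    {"claw":54,"dp":[0,0.95,0],"roll":0},
    {"claw":54,"dp":[0,0.95,0],"roll":0},
    {"claw":54,"dp":[0,0.95,0],"roll":0},
    {"claw":54,"dp":[0,0.95,0],"roll":0},
    {"claw":54,"dp":[0,0,0],"roll":0},
    {"claw":54,"dp":[0,0,0],"roll":0},
  ],
)

```text
time: 37.45
position: [0.5137, 0.1734, 0.2057]
tcp_rot: [-180.0, -0.0, 178.7]
wrist_force: [-0.3, -0.8, -0.9]
opening: 0.631
gripper_force: 0.0
```

```bash
python3 - <<'E'
from h import *
w=grab('wrist');c=w['color'].astype(int);print(w['origin'])
# lower panel edge and bench front edge, sampled at columns of the long stand (camera faces robot side: ledge up in picture)
def col(x,y,z):return proj(w,[x,y,z])[0]
O=np.array([.6219,.2708]);a=np.radians(-7.1);X=np.array([np.cos(a),np.sin(a)]);Y=np.array([-X[1],X[0]])
F=[];P=[]
for v in (-.07,-.06,-.035,-.03,.03,.035,.05,.06,.07):
    u,r=col(*(O-.028*X+v*Y),0); u=int(round(u)); r=int(round(r))
    g=c[max(r-30,0):r+70,u].min(1); r0=max(r-30,0)
    wi=np.where(g>125)[0]
    if len(wi)==0: continue
    f=r0+wi[0]; d=np.where(c[f:f+80,u].max(1)<60)[0]
    if len(d)==0: continue
    p=f+d[0]
    F.append(ray(w,(u,f),0)[0,:2]); P.append(ray(w,(u,p),.0497)[0,:2])  # lower edge of face z~49.7+-
    print(v,u,f,p,np.round(F[-1]*1000,1),np.round(P[-1]*1000,1))
for A in(F,P):
    A=np.array(A);print(np.degrees(np.arctan(-np.polyfit(A[:,1],A[:,0],1)[0])))
E
```

```text
[0.43500204 0.17526678 0.32989502]
-0.07 354 241 260 [587.5 204.7] [586.  200.4]
-0.06 362 241 261 [587.7 214.2] [587.4 208.7]
-0.035 383 243 253 [590.9 239.3] [578.7 230.1]
-0.03 387 243 260 [591.  244.1] [586.8 234.5]
0.03 437 247 267 [597.8 304.5] [596.3 287.2]
0.035 441 248 267 [599.2 309.5] [596.4 291.4]
0.05 453 249 268 [600.9 324.1] [597.9 304.1]
0.06 461 249 269 [601.1 333.9] [599.3 312.7]
0.07 469 250 269 [602.7 343.8] [599.5 321.2]
-6.41385120507023
-8.023903031213615
```

Leaving out the outlier at the ledge gap, the long panel's lower edge runs at -6.3° and its stand's front at -6.4°. So it sits parallel and seated, and I'm handing in.

```bash
python3 -c "
from workcell import job
print(job.finish_job())"
```

```text
the job is handed in; nothing more can be done
None
```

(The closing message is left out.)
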